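# Squirt the gear from the tall spray can

### The arm

A 6-joint arm with a two-finger parallel gripper is mounted at the origin on the work surface. World frame = base frame: x ahead of the robot, y to its left, z up, the work surface at z = 0. Lengths are in m, angles in rad, forces in N, time in s.
With the tool pointing down it reaches from about 0.25 to 0.775 m from the base axis. Payload 8.9 kg.
Tool frame: the origin (TCP) lies between the finger pads; the fingertips stand 11 mm ahead of it and the grasp point (between the pads) lies 8 mm behind it (tcp_to_tips is the distance from the TCP to the fingertips, in m); z points along the fingers, y is the line along which they close (so a half turn about z gives the same grasp; the last joint's range is limited). The gripper opens to 85 mm and grips with 20 to 120 N. Pads are 22 mm wide; open, the fingers measure 114 mm over their backs; the gripper's body (76 mm by 85 mm) begins 54 mm behind the grasp point. The pads swing forward as they close: fully open they stand 13 mm farther back than shut.
Start: joints at [-1.314, 0.291, -0.153, 1.127, 0, 1.431], TCP at [0.202, -0.484, 0.242] pointing down, gripper open.
Joint ranges: [-2.52, 2.52], [-0.91, 1.74], [-1.3, 1.37], [-1.96, 2.02], [-1.52, 1.47], [-3.14, 3.14]. Speed limits (rad/s): [2.22, 2.22, 2.79, 3.14, 3.14, 3.14].

### API

Orientations are given as [roll, pitch, yaw] about the fixed x, y, z axes, in that order (R = Rz(yaw) Ry(pitch) Rx(roll)).
In Python, from station import sense, capture, finish_job, tcp_to_tips gives the robot as it stands.
- The arm moves only by the tool send_rows, never from a script. Its arguments are lists of equal length, an entry for each row: "rot": the turn, a rotation vector about the tool's x, y, z in rad, a list of three; "linear": the shift along the tool's x, y, z in m, a list of three; "hand": the opening, from 0 (shut) to 1 (fully open). In form: {"rot": [[ax, ay, az], ...], "linear": [[dx, dy, dz], ...], "hand": [hand, ...]}. A call has 1 to 8 rows; each row shifts and turns the commanded pose from where the row before left it, along the tool's axes as they then stand; what a row does not reach is not made up. A row lasts 1/10 s, in which the tool goes at most 50 mm and 8.59 degrees, less where a joint would pass 70% of its speed; a pose out of reach is approached as far as the arm can. A call with a gripper value outside its range is refused whole. The fingers move at their own pace and stop on an object; the grip force is fixed at half the most. Time passes only in rows, so rows that do not move let the fingers close. It gives the time, the measured TCP pose, the force, the opening and the grip force at its end, in the units of the state.
- sense(): the state, without advancing time (a new reading comes with each control period).
- capture(name): name is "scene" or "top" or "wrist"; returns a dict with "img" (420x560x3 uint8, red, green, blue), "z_map" (420x560 float32, m along the optical axis (not along the pixel's ray), 0 where there is no reading), "fovy" (degrees; the focal length in pixels is half the picture's height over the tangent of half this angle, whatever the lens; pixels are square), "cx", "cy" (the principal point, pixels), "k1" (the pictures are not rectified: a ray, as slopes to the right and down, at radius r is drawn at 1 + k1 r^2 times it, then the intrinsics apply), "world_to_cam" (4x4, takes a point from world to camera coordinates); the wrist camera has in their place "T_tool_cam" (4x4, takes a point from camera to tool coordinates, whose origin is the TCP and whose axes are the flange's). Camera axes: x right, y down, z forward; pixel columns grow to the right and rows downward; lengths in m; the calibration is good to about 2 mm. A picture is of the moment at which its call begins: read the wrist's pose just before it.
- finish_job(): hands the job in; it is judged then, once.
The state is a dict: "time_s": time; "joints": joint angles; "joint_velocities": joint speeds; "effort": joint torques, N m; "eef_pos": TCP position; "tcp_rot": TCP orientation; "force": force on the tool from outside, world axes, zero at the start; "wrist_torque": the same for the moment, N m; "grip_width": finger opening in m; "gripper_force": force on a finger pad.
Only numpy, scipy, OpenCV 4.12 (cv2) and the standard library are available. Lean on these libraries where they do the work, as an engineer would, in place of code of your own. Each camera call takes 0.05 s, during which the arm holds its last target. There are 200 camera calls.

### The job

Give the steel gear on its pedestal a short squirt of lubricant: press the white nozzle cap of the tall, slim spray can (the one clamped next to the gear) fully down, keep it down for about half a second, then let it spring all the way back up. Do not press the cap of the short, fat can, and leave the gear standing where it is.

Things in the scene. Friction and masses are not known exactly. Their poses are not given: they have to be found in the camera images.
- tall_nozzle (a joint): Sprung nozzle cap of the tall slim aluminium spray can (56 mm across). The can is clamped upright and fixed on a wooden board on the bench. Joint value in m: 0 = up, 0.010 = fully down; the cap moves straight down. The spring needs 3 N to start and 12 N to be fully down, and pushes the cap back up by itself when let go.
- tall_nozzle_top (a point): Centre of the flat, round top of the tall can's white cap (36 mm across, 28 mm high), 235 mm above the bench when up; it moves down with the cap. Its z axis points up, its x axis points along the nozzle's spray towards the gear: the gear's pedestal (plate 90 mm across, top 175 mm above the bench) stands 160 mm from the cap's axis in that direction, on the same board.
- short_nozzle (a joint): Sprung nozzle cap, of the same kind, of the short fat aluminium can (86 mm across), which is fixed on its own wooden board elsewhere on the bench, 0.25 m or more from the tall can; the top of its cap is 155 mm above the bench. Not to be pressed. 0 = up, 0.010 = fully down.
- gear: Loose steel gear with an upright hub, standing on the pedestal's plate: toothed disc 67 mm across and 18 mm high, hub 26 mm across, 48 mm high in all (its top is 223 mm above the bench). Origin at the centre of its underside, z up. To be left alone.

How it is judged:
On the way, in this order (a step that is already met when the one before it is completed fails the run):
1. the tall can's nozzle cap is pressed down at least 7 of its 10 mm and kept there for 0.2 s (value of joint tall_nozzle above 0.007 m), for 0.2 s.
2. the tall can's cap has sprung back up (value of joint tall_nozzle below 0.002 m), for 0.2 s.
At the end, for the whole second after the job is handed in: Both caps are up (within 2 mm), and the gear stands upright (within 10 degrees) on its pedestal within 15 mm of where it began (value of joint each of tall_nozzle, short_nozzle below 0.002 m and distance of gear from where it was at the start of the episode below 0.015 m and angle between gear's own z axis and vertical below 0.17 rad); the robot touches nothing.
It fails at once if the short can's cap is pressed more than 3 mm (value of joint short_nozzle above 0.003 m).
It fails at once if the gear is pushed more than 15 mm (distance of gear from where it was at the start of the episode above 0.015 m).
It also fails if it takes over 29 s, if anything falls off the work surface, if the arm or the gripper's body presses on something with over 40 N, if the wrist force passes 120 N, or if a joint passes its speed limit or range.

## Working session

There is one attempt and no reset: what is moved stays moved. The work goes in short steps, Python scripts to look and compute and a tool call to move; the robot and the scene stay as the last step left them, time stands still between calls to the robot, and variables do not carry over. Pictures are saved under pics/ and viewed, at most 10 in all, crops included, and the job is handed in when it is done.

Besides the shell and the picture viewer there is one more tool, called after ">>>" by a JSON object that holds its "fn" and its "kwargs", one argument or row to a line. send_rows: Moves the arm, as the interface text tells. Its arguments: {"type":"object","properties":{"rot":{"type":"array","items":{"type":"array","items":{"type":"number"}}},"linear":{"type":"array","items":{"type":"array","items":{"type":"number"}}},"hand":{"type":"array","items":{"type":"number"}}},"required":["rot","linear","hand"]}

```bash
mkdir -p pics; cat > h.py <<'E'
import numpy as np, cv2
from station import sense, capture, finish_job, tcp_to_tips
def world(c):
    h,w=c["z_map"].shape; f=h/2/np.tan(np.radians(c["fovy"])/2)
    K=np.array([[f,0,c["cx"]],[0,f,c["cy"]],[0,0,1]])
    g=np.stack(np.meshgrid(np.arange(w),np.arange(h)),-1).reshape(-1,1,2).astype(np.float64)
    s=cv2.undistortPoints(g,K,np.array([c["k1"],0,0,0.])).reshape(h,w,2)
    z=c["z_map"][...,None]
    P=np.concatenate([s*z,z],-1)
    T=np.linalg.inv(c["world_to_cam"])
    return P@T[:3,:3].T+T[:3,3]
E
python3 - <<'E'
from h import *
s=sense(); print(s["time_s"],s["eef_pos"],s["tcp_rot"],s["force"],s["grip_width"],tcp_to_tips)
for n in("top","scene"):
    c=capture(n); cv2.imwrite(f"pics/{n}.png",c["img"][...,::-1]); W=world(c)
    np.savez(f"{n}.npz",W=W,img=c["img"],z=c["z_map"])
    hsv=cv2.cvtColor(c["img"],cv2.COLOR_RGB2HSV)
    for lo,hi in((.225,.245),(.145,.162)):
        m=((W[...,2]>lo)&(W[...,2]<hi)&(c["z_map"]>0)).astype(np.uint8)
        k,l,st,ce=cv2.connectedComponentsWithStats(m)
        for i in range(1,k):
            if st[i,4]>25: q=W[l==i]; print(n,lo,st[i],ce[i].round(),np.median(q,0).round(3),q.min(0).round(3),q.max(0).round(3),c["img"][l==i].mean(0).round())
E
```

```text
0.0 [ 0.20231734 -0.48398809  0.24174396] [-3.14031393e+00 -1.87683620e-04  3.95825868e-01] [-0.44165705 -0.21021482 -0.66049575] 0.08514223818265701 0.011
top 0.225 [183 232  21  20 297] [193. 241.] [0.501 0.156 0.234] [0.483 0.139 0.225] [0.518 0.175 0.238] [180. 183. 184.]
top 0.145 [368 205  18  18 252] [377. 213.] [ 0.567 -0.2    0.154] [ 0.549 -0.217  0.145] [ 0.585 -0.183  0.159] [180. 182. 184.]
top 0.145 [502 221  12  14  66] [506. 228.] [ 0.538 -0.456  0.151] [ 0.528 -0.466  0.145] [ 0.554 -0.451  0.162] [56. 64. 44.]
scene 0.225 [  0   2 153  32 880] [74. 17.] [-0.611 -0.237  0.235] [-0.623 -0.49   0.225] [-0.599  0.048  0.245] [102.  98.  90.]
scene 0.225 [503  19  22   9 119] [513.  23.] [0.118 1.148 0.235] [0.076 1.14  0.225] [0.13  1.196 0.245] [96. 92. 84.]
scene 0.225 [156  72  31  14 181] [170.  80.] [ 0.054 -0.049  0.234] [-0.009 -0.073  0.225] [ 0.074 -0.012  0.245] [59. 28. 23.]
scene 0.225 [220  96  32  14 135] [236. 104.] [0.251 0.062 0.238] [0.234 0.02  0.226] [0.259 0.108 0.245] [52. 28. 23.]
scene 0.225 [314 147  18  13 184] [322. 153.] [0.508 0.153 0.233] [
[... 622 characters left out ...]
 0.152] [0.163 1.224 0.145] [0.283 1.277 0.162] [91. 86. 83.]
scene 0.145 [345  54  13   5  26] [351.  56.] [-0.048  0.591  0.146] [-0.059  0.561  0.145] [-0.036  0.615  0.148] [153. 146. 146.]
scene 0.145 [160  99  51  15 273] [185. 107.] [ 0.068 -0.025  0.154] [-0.003 -0.081  0.145] [0.079 0.05  0.162] [60. 28. 24.]
scene 0.145 [308 179  26  14 154] [320. 187.] [0.524 0.143 0.154] [0.493 0.129 0.145] [0.533 0.179 0.162] [97. 92. 92.]
scene 0.145 [159 247  19  19 270] [168. 256.] [ 0.573 -0.201  0.154] [ 0.552 -0.217  0.145] [ 0.587 -0.183  0.158] [182. 180. 176.]
scene 0.145 [  6 287  19  17 134] [ 17. 297.] [ 0.553 -0.462  0.153] [ 0.539 -0.48   0.145] [ 0.558 -0.453  0.162] [44. 67. 36.]
```

View pics/top.png

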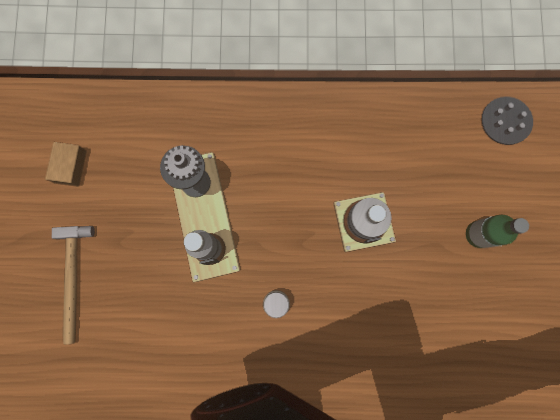

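View pics/scene.png

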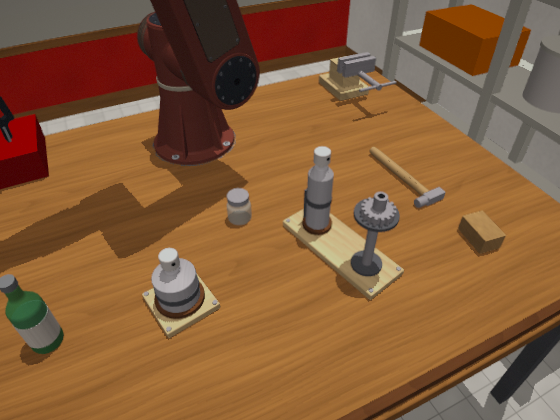

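The cap of the tall can is at about (0.502, 0.156, 0.235), seen at top pixel (193,241), and both views agree. The gear is at about (182,163) in the top view, further ahead in +x. The short can is at (0.567, -0.200, 0.155), clear of the path if I stay high. First I close the fingers, rise, and turn the tool axes onto the world axes.

>>> {"fn": "send_rows", "kwargs": {
  "rot": [
    [0,0,-0.147],
    [0,0,-0.147],
    [0,0,-0.147],
    [0,0,-0.147],
    [0,0,-0.147],
    [0,0,-0.147],
    [0,0,-0.147],
    [0,0,-0.146]
  ],
  "linear": [
    [0,0,-0.01],
    [0,0,-0.01],
    [0,0,-0.01],
    [0,0,-0.01],
    [0,0,-0.01],
    [0,0,-0.01],
    [0,0,-0.01],
    [0,0,-0.01]
  ],
  "hand": [0,0,0,0,0,0,0,0]
}}

```text
time_s: 0.9
eef_pos: [0.2024, -0.4842, 0.3224]
tcp_rot: [-3.141, -0.001, 1.577]
force: [-0.2, 0.5, -0.1]
grip_width: 0.0002
gripper_force: 0.0
```

>>> {"fn": "send_rows", "kwargs": {
  "rot": [
    [0,0,0],
    [0,0,0],
    [0,0,0],
    [0,0,0],
    [0,0,0],
    [0,0,0],
    [0,0,0],
    [0,0,0]
  ],
  "linear": [
    [0.032,0.015,0],
    [0.032,0.015,0],
    [0.032,0.015,0],
    [0.032,0.015,0],
    [0.032,0.015,0],
    [0.032,0.015,0],
    [0.032,0.015,0],
    [0.032,0.015,0]
  ],
  "hand": [0,0,0,0,0,0,0,0]
}}

```text
time_s: 1.7
eef_pos: [0.3226, -0.227, 0.3221]
tcp_rot: [-3.141, -0.0, 1.57]
force: [0.1, -0.7, 0.1]
grip_width: 0.0
gripper_force: 0.0
```

>>> {"fn": "send_rows", "kwargs": {
  "rot": [
    [0,0,0],
    [0,0,0],
    [0,0,0],
    [0,0,0],
    [0,0,0],
    [0,0,0],
    [0,0,0],
    [0,0,0]
  ],
  "linear": [
    [0.032,0.015,0],
    [0.032,0.015,0],
    [0.032,0.015,0],
    [0.032,0.015,0],
    [0.032,0.015,0],
    [0.032,0.015,0],
    [0.032,0.015,0],
    [0.032,0.015,0]
  ],
  "hand": [0,0,0,0,0,0,0,0]
}}

```text
time_s: 2.5
eef_pos: [0.4426, 0.0291, 0.3221]
tcp_rot: [-3.141, 0.0, 1.571]
force: [1.0, -0.8, 0.1]
grip_width: -0.0
gripper_force: 0.0
```

>>> {"fn": "send_rows", "kwargs": {
  "rot": [
    [0,0,0],
    [0,0,0],
    [0,0,0],
    [0,0,0],
    [0,0,0],
    [0,0,0],
    [0,0,0]
  ],
  "linear": [
    [0.032,0.015,0],
    [0.032,0.015,0],
    [0.032,0.015,0],
    [0.032,0.015,0],
    [0,0,0.02],
    [0,0,0.02],
    [0,0,0]
  ],
  "hand": [0,0,0,0,0,0,0]
}}

```text
time_s: 3.2
eef_pos: [0.5009, 0.1556, 0.2797]
tcp_rot: [-3.137, 0.001, 1.571]
force: [0.2, -0.5, -0.3]
grip_width: 0.0003
gripper_force: 0.0
```

```bash
python3 - <<'E'
from h import *
from scipy.spatial.transform import Rotation as R
s=sense(); c=capture("wrist"); T=np.eye(4); T[:3,:3]=R.from_euler("xyz",s["tcp_rot"]).as_matrix(); T[:3,3]=s["eef_pos"]
c["world_to_cam"]=np.linalg.inv(T@c["T_tool_cam"]); W=world(c); img=c["img"]
cv2.imwrite("pics/w1.png",img[...,::-1])
print(s["eef_pos"],s["force"])
m=((abs(W[...,2]-.234)<.006)&(c["z_map"]>0)&(np.hypot(W[...,0]-.502,W[...,1]-.156)<.04)).astype(np.uint8)
k,l,st,ce=cv2.connectedComponentsWithStats(m)
for i in range(1,k):
  if st[i,4]>50: q=W[l==i]; print(st[i],np.median(q,0),q.min(0),q.max(0),img[l==i].mean(0))
E
```

```text
[0.50085403 0.15563613 0.27972565] [ 0.20622523 -0.53007568 -0.29224097]
[ 246  213   69   63 3087] [0.50368496 0.16139659 0.2342939 ] [0.48591784 0.14202964 0.22800715] [0.52160089 0.17579048 0.23617513] [165.6031746  163.23453191 161.71396178]
```

View pics/w1.png

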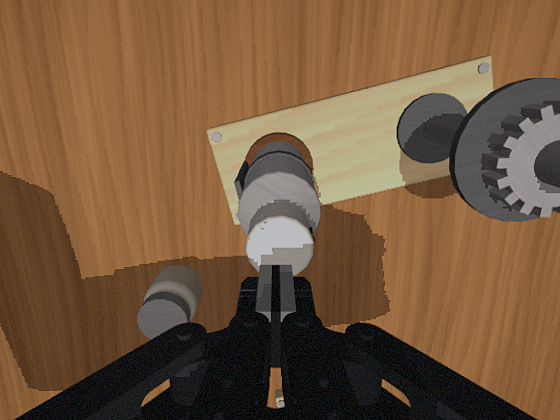

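The wrist picture shows the cap at about (280,245), just under the closed tips, with the gear well to the right (530,150). The cap centre is about (0.5035, 0.1575), so I nudge 2 mm and go down.

>>> {"fn": "send_rows", "kwargs": {
  "rot": [
    [0,0,0],
    [0,0,0],
    [0,0,0],
    [0,0,0]
  ],
  "linear": [
    [0.002,0.002,0.012],
    [0,0,0.012],
    [0,0,0.007],
    [0,0,0]
  ],
  "hand": [0,0,0,0]
}}

```text
time_s: 3.65
eef_pos: [0.5038, 0.1574, 0.2502]
tcp_rot: [-3.14, 0.0, 1.571]
force: [0.6, -0.0, -0.0]
grip_width: 0.0002
gripper_force: 0.0
```

>>> {"fn": "send_rows", "kwargs": {
  "rot": [
    [0,0,0],
    [0,0,0],
    [0,0,0],
    [0,0,0],
    [0,0,0]
  ],
  "linear": [
    [0,0,0.003],
    [0,0,0.003],
    [0,0,0.003],
    [0,0,0.003],
    [0,0,0]
  ],
  "hand": [0,0,0,0,0]
}}

```text
time_s: 4.15
eef_pos: [0.5047, 0.1576, 0.2398]
tcp_rot: [3.14, -0.0, 1.571]
force: [-1.6, 0.1, 9.5]
grip_width: -0.0005
gripper_force: 4.2
```

>>> {"fn": "send_rows", "kwargs": {
  "rot": [
    [0,0,0],
    [0,0,0],
    [0,0,0],
    [0,0,0]
  ],
  "linear": [
    [0,0,0.002],
    [0,0,0.002],
    [0,0,0],
    [0,0,0]
  ],
  "hand": [0,0,0,0]
}}

```text
time_s: 4.55
eef_pos: [0.5048, 0.1576, 0.2365]
tcp_rot: [3.14, -0.0, 1.571]
force: [-3.0, -1.5, 11.5]
grip_width: 0.0002
gripper_force: 5.7
```

>>> {"fn": "send_rows", "kwargs": {
  "rot": [
    [0,0,0],
    [0,0,0],
    [0,0,0]
  ],
  "linear": [
    [0,0,0.0015],
    [0,0,0],
    [0,0,0]
  ],
  "hand": [0,0,0]
}}

```text
time_s: 4.85
eef_pos: [0.5049, 0.1576, 0.2359]
tcp_rot: [3.139, -0.0, 1.571]
force: [-6.1, -2.2, 20.6]
grip_width: -0.0002
gripper_force: 10.1
```

The force has risen past 12 N with almost no further travel, so the cap is on its stop. It has now been down for over 0.5 s, so I release it.

>>> {"fn": "send_rows", "kwargs": {
  "rot": [
    [0,0,0],
    [0,0,0],
    [0,0,0],
    [0,0,0],
    [0,0,0],
    [0,0,0],
    [0,0,0],
    [0,0,0]
  ],
  "linear": [
    [0,0,-0.005],
    [0,0,-0.01],
    [0,0,-0.015],
    [0,0,-0.02],
    [0,0,-0.02],
    [0,0,-0.02],
    [0,0,0],
    [0,0,0]
  ],
  "hand": [0,0,0,0,0,0,0,0]
}}

```text
time_s: 5.65
eef_pos: [0.5045, 0.1576, 0.3237]
tcp_rot: [3.141, -0.0, 1.571]
force: [0.4, 0.2, -0.4]
grip_width: 0.0005
gripper_force: 0.0
```

```bash
python3 - <<'E'
from h import *
c=capture("scene"); W=world(c); o=np.load("scene.npz"); print(sense()["force"],sense()["eef_pos"])
for n,(r,q) in {"cap":(slice(145,162),slice(312,334)),"gear":(slice(190,225),slice(355,402)),"short":(slice(245,268),slice(158,180))}.items():
    print(n,np.nanmedian(abs(W[r,q]-o["W"][r,q]),axis=(0,1)),np.percentile(W[r,q,2],97),np.percentile(o["W"][r,q,2],97), cv2.phaseCorrelate(*[cv2.cvtColor(i[r,q],cv2.COLOR_RGB2GRAY).astype(float) for i in (o["img"],c["img"])]))
E
```

```text
[-0.90901566  0.23738042 -0.31713546] [0.50418992 0.15755513 0.3231187 ]
cap [0.00114288 0.00069819 0.00092982] 0.23487007097572044 0.2350361001282504 ((0.18520742147918057, -0.24514598682217148), 0.8132607053963042)
gear [0.00080892 0.0007364  0.00098625] 0.22199643536212743 0.22209904970812577 ((-0.005248631969248407, 0.006759265804536341), 1.0028951321210235)
short [9.89960929e-04 5.62297528e-05 1.08403604e-03] 0.1562419158604638 0.15652748075968748 ((0.026932773494438678, 0.019180270647510156), 1.003835386172217)
```

The cap is back up at 0.235, the gear hasn't moved, and the arm is clear.

```bash
python3 -c "
from station import finish_job; print(finish_job())"
```

```text
the job is handed in; nothing more can be done
None
```

I pressed the tall can's cap down to its stop for over half a second and it sprang back up; the gear and short can did not move, and the job is handed in (no verdict was returned).

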